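Nest the steel food covers

TASK

The washed domed covers for the cheese samples are lying upside down on the counter. Nest the three steel ones (not the copper one) for the cupboard, still upside down: first set the middle-sized one into the hollow of the largest where that stands, then the small one into the middle-sized one, each seated on the floor of the one below. Set them in, do not drop them, and leave the copper cover standing where it is.

Things in the scene. Friction and masses are not known exactly. Their poses are not given: they have to be found in the camera images.
- cover_large: Domed steel (widest of three) cover lying upside down on its flat disc knob, hollow up. Rim 104 mm across, 97 inside, 43 high in all, wall 3.5; outside upright for 12 mm below the rim, then curving in to the brass knob (52 across, 9 high). Flat hollow floor (at least 60 across) 13 mm above the origin, which is the centre of the knob's underside; z up, round about z. About 400 g. Stays in place.
- cover_medium: Domed steel (middle of three) cover lying upside down on its flat disc knob, hollow up. Rim 62 mm across, 55 inside, 51 high in all, wall 3.5; outside upright for 18 mm below the rim, then curving in to the brass knob (30 across, 9 high). Flat hollow floor (at least 30 across) 13 mm above the origin, which is the centre of the knob's underside; z up, round about z. About 120 g. Nested, its rim stands 21 mm above the large one's.
- cover_small: Domed steel (narrowest of three) cover lying upside down on its flat disc knob, hollow up. Rim 42 mm across, 35 inside, 58 high in all, wall 3.5; outside upright for 26 mm below the rim, then curving in to the brass knob (25 across, 9 high). Flat hollow floor (at least 20 across) 13 mm above the origin, which is the centre of the knob's underside; z up, round about z. About 70 g. Nested, its rim stands 20 mm above the middle one's.
- cover_copper: Domed reddish copper cover lying upside down on its flat disc knob, hollow up. Rim 62 mm across, 55 inside, 51 high in all, wall 3.5; outside upright for 18 mm below the rim, then curving in to the brass knob (30 across, 9 high). Flat hollow floor (at least 30 across) 13 mm above the origin, which is the centre of the knob's underside; z up, round about z. About 120 g. To be left alone.
Mind the look-alikes: they are no part of the job. Leave any purple look-alike of the cover_small alone.

How it is judged (in metres and radians):
On the way, in this order (a step that is already met when the one before it is completed fails the run):
1. the middle-sized steel cover is seated in the largest (horizontal distance between cover_medium and cover_large below 0.017 m and z of cover_medium in the frame of cover_large between 0.006 and 0.02 m and angle between cover_medium's own z axis and vertical below 0.2 rad), for 0.2 s.
2. the small steel cover is seated in the middle-sized one (horizontal distance between cover_small and cover_medium below 0.012 m and z of cover_small in the frame of cover_medium between 0.006 and 0.02 m and angle between cover_small's own z axis and vertical below 0.2 rad), for 0.2 s.
At the end, for the whole second after the job is handed in: Middle-sized steel cover in the largest (centres within 17 mm), small one in the middle-sized (within 12 mm), hollow up within 0.2 rad, each knob 6 to 20 mm above the base of the one below; at rest; the largest upright (0.1 rad) and within 50 mm of its start, the copper one within 30 mm (all of step 1 and all of step 2 and angle between cover_large's own z axis and vertical below 0.1 rad and distance of cover_large from where it was at the start of the episode below 0.05 m and distance of cover_copper from where it was at the start of the episode below 0.03 m and linear speed of each of cover_large, cover_medium, cover_small below 0.03 m/s); the robot touches nothing.
It fails at once if the middle-sized cover is dropped (falls free faster than 0.7 m/s, a fall of about 25 mm) (contact force between cover_medium and the fingers below 0.05 N and linear speed of cover_medium above 0.7 m/s).
It fails at once if the small cover is dropped (falls free faster than 0.7 m/s, a fall of about 25 mm) (contact force between cover_small and the fingers below 0.05 N and linear speed of cover_small above 0.7 m/s).
It fails at once if the copper cover is moved more than 30 mm (distance of cover_copper from where it was at the start of the episode above 0.03 m).
It also fails if it takes over 56 s, if anything falls off the work surface, if the arm or the gripper's body presses on something with over 40 N, if the wrist force passes 120 N, or if a joint passes its speed limit or range.

ROBOT

A 6-joint arm with a two-finger parallel gripper is mounted at the origin on a cart in front of the work surface, level with it; the furniture and walls round the work are solid. World frame = base frame: x ahead of the robot, y to its left, z up, the work surface at z = 0. Lengths are in m, angles in degrees, forces in N, time in s.
With the tool pointing down it reaches from about 0.325 to 0.85 m from the base axis. Payload 4.4 kg.
Tool frame: the origin (TCP) lies midway between the tips of the shut fingers; the grasp point (between the pads) lies 19 mm behind it; z points along the fingers, y is the line along which they close (so a half turn about z gives the same grasp; the last joint's range is limited). The gripper opens to 94 mm and grips with 3 to 60 N. Pads are 16 mm wide; open, the fingers measure 119 mm over their backs; the gripper's body (75 mm by 177 mm) begins 78 mm behind the grasp point.
Start: joints at [-74.227, 11.837, 88.321, -0, 79.842, -8.623], TCP at [0.237, -0.524, 0.205] pointing down, gripper open.
Joint ranges: [-156.59, 156.59], [-49.26, 127.26], [12.9, 141.05], [-63.56, 243.56], [4.71, 150.69], [-161.64, 161.64]. Speed limits (degrees/s): [159.86, 159.86, 180, 180, 180, 180].

INTERFACE

Orientations are given as [roll, pitch, yaw] about the fixed x, y, z axes, in that order (R = Rz(yaw) Ry(pitch) Rx(roll)).
In Python, from cell import manip gives the robot as it stands.
- The arm moves only by the shell command python3 -m jog 'ROWS' [FORCE]. ROWS is a JSON object of lists of equal length, an entry for each row: "rotation": the turn, a rotation vector about the tool's x, y, z in degrees, a list of three; "slide": the shift along the tool's x, y, z in m, a list of three; "jaw": the gripper's target within -1 to 1 (shut at 1, half-way at 0, fully open at -1). A call has 1 to 10 rows; each row shifts and turns the commanded pose from where the row before left it, along the tool's axes as they then stand; what a row does not reach is not made up. A row lasts 1/12 s, in which the tool goes at most 41.7 mm and 7.16 degrees, less where a joint would pass 70% of its speed; a pose out of reach is approached as far as the arm can. A call with a gripper value outside its range is refused whole. The fingers move at their own pace and stop on an object; FORCE is the grip in N (left out, the last holds). Time passes only in rows, so rows that do not move let the fingers close. It gives the time, the measured TCP pose, the force, the opening and the grip force at its end, in the units of the state.
- manip.sense(): the state, without advancing time (a new reading comes with each control period).
- manip.grab_frame(name): name is "side" or "top"; returns (picture, depth): 420x560x3 uint8, blue, green, red; 420x560 float32, m along the optical axis (not along the pixel's ray), 0 where there is no reading.
- manip.camera_params(name): a dict with "intrinsics" (3x3 intrinsics, pixels), "position" and "orientation" of the camera in the world. Camera axes: x right, y up, looking along -z (the intrinsics and any distortion apply to the point x, -y, -z); pixel columns grow to the right and rows downward; lengths in m; the calibration is good to about 2 mm. A picture is of the moment at which its call begins. camera_params takes no time and is no camera call.
- manip.hand_in(): hands the job in; it is judged then, once.
The state is a dict: "clock": time; "q": joint angles; "joint_vel": joint speeds; "effort": joint torques, N m; "ee_pos": TCP position; "eef_rot": TCP orientation; "wrist_force": force on the tool from outside, world axes, zero at the start; "ft_torque": the same for the moment, N m; "grip_width": finger opening in m; "grasp_force": force on a finger pad.
Only numpy, scipy, OpenCV 4.12 (cv2) and the standard library are available. Lean on these libraries where they do the work, as an engineer would, in place of code of your own. Each camera call takes 0.05 s, during which the arm holds its last target. There are 200 camera calls.

## Working session

There is one attempt and no reset: what is moved stays moved. The work goes in short steps, Python scripts to look and compute and a shell command to move; the robot and the scene stay as the last step left them, time stands still between calls to the robot, and variables do not carry over. Pictures are saved under pics/ and viewed, at most 10 in all, crops included, and the job is handed in when it is done.

```bash
ls; mkdir -p pics; cat > h.py <<'E'
from cell import manip
import numpy as np, cv2
from scipy.spatial.transform import Rotation as R
def world(cam,d):
    p=manip.camera_params(cam);K=np.array(p["intrinsics"]);o=np.array(p["orientation"])
    M=o if o.shape==(3,3) else R.from_euler('xyz',o,degrees=True).as_matrix()
    v,u=np.mgrid[:d.shape[0],:d.shape[1]]
    P=np.stack([(u-K[0,2])/K[0,0]*d,-(v-K[1,2])/K[1,1]*d,-d],-1)
    return P@M.T+np.array(p["position"])
E
python3 - <<'E'
from h import *
for c in("top","side"):
    print(manip.camera_params(c))
    im,d=manip.grab_frame(c);cv2.imwrite(f"pics/{c}0.png",im);np.save(f"{c}0.npy",d)
print(manip.sense())
E
```

```text
pics
{'intrinsics': array([[522.55645919,   0.        , 282.01797863],
       [  0.        , 522.55645919, 215.80451827],
       [  0.        ,   0.        ,   1.        ]]), 'position': array([0.33604699, 0.02417612, 0.863539  ]), 'orientation': array([ 11.95570203,   0.26238247, -90.9096284 ])}
{'intrinsics': array([[467.1935438 ,   0.        , 282.29413776],
       [  0.        , 467.1935438 , 211.80837971],
       [  0.        ,   0.        ,   1.        ]]), 'position': array([0.20868327, 0.67952117, 0.43402978]), 'orientation': array([  62.46960106,    0.86682352, -156.17849941])}
{'clock': 0.1, 'q': array([-7.42283759e+01,  1.18801948e+01,  8.83947145e+01, -2.67089768e-03,
        7.98415895e+01, -8.62181813e+00]), 'joint_vel': array([ 0.00876892, -0.13288761, -0.2462295 , -0.05272417,  0.04928678,
        0.02472798]), 'effort': array([-4.66290621e-04, -3.71865356e+01, -2.82293540e+01,  6.99696271e-02,
        3.11096990e-02, -5.11873202e-05]), 'ee_pos': array([ 0.23726365, -0.52297677,  0.20441444]), 'eef_rot': array([-1.79884424e+02, -1.48661804e-02,  2.43939009e+01]), 'wrist_force': array([0.36135516, 0.24269247, 0.62161067]), 'ft_torque': array([-0.04922488, -0.05633642, -0.01868958]), 'grasp_force': 0.0, 'grip_width': 0.0937821898998087}
```

View pics/top0.png

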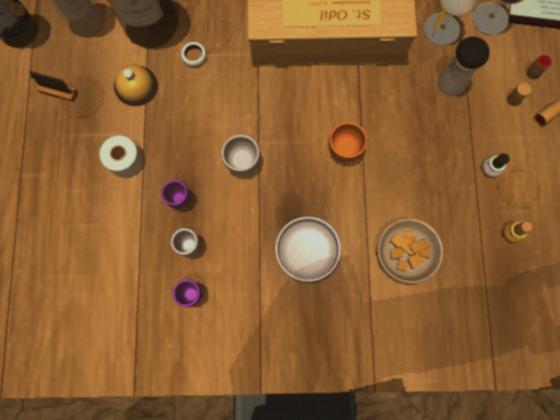

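View pics/side0.png

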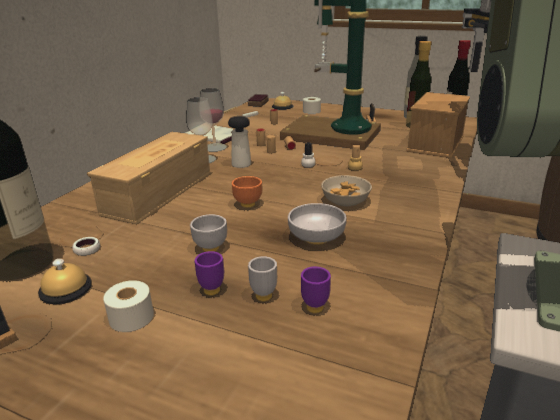

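The top picture shows these candidates:
- **Large:** steel (308,249). The dish at (410,250) holds cheese cubes, so it is not a cover.
- **Medium:** grey steel (241,154). The reddish one at (348,141) is the copper cover.
- **Small:** grey (185,242), standing between purple look-alikes at (175,193) and (187,293).

Next I'll measure the rims and confirm in one crop.

```bash
cat >> h.py <<'E'
def rim(W,u,v,r,h,tag):
    P=W[v-r:v+r,u-r:u+r].reshape(-1,3); m=abs(P[:,2]-h)<0.007; P=P[m]
    A=np.c_[2*P[:,:2],np.ones(len(P))];
    for _ in range(3):
        s=np.linalg.lstsq(A,(P[:,:2]**2).sum(1),rcond=None)[0]
        rad=np.sqrt(s[2]+s[0]**2+s[1]**2); e=abs(np.hypot(*(P[:,:2]-s[:2]).T)-rad); k=e<0.004;P=P[k];A=A[k]
    print(tag,s[:2].round(4),"diam",round(2*rad,4),"zmax",np.percentile(P[:,2],95).round(4),len(P))
E
python3 - <<'E'
from h import *
d=np.load("top0.npy");W=world("top",d)
print("table z",W[330,200],W[200,300])
for t,u,v,r,h in(("large",308,249,42,.043),("med",241,154,26,.051),("small",185,242,22,.058),("copper",348,141,26,.051),("purA",175,193,22,.058),("purB",187,293,22,.058)): rim(W,u,v,r,h,t)
im=cv2.imread("pics/top0.png")[100:320,120:400];cv2.imwrite("pics/crop.png",cv2.resize(im,None,fx=2.7,fy=2.7,interpolation=cv2.INTER_CUBIC))
d=np.load("side0.npy");W=world("side",d);print(W[350,330])
E
```

```text
table z [ 0.332599    0.16119872 -0.00307119] [ 5.45817626e-01 -5.76105132e-03  2.71721552e-04]
large [ 0.4567 -0.0152] diam 0.0997 zmax 0.046 513
med [0.6149 0.0911] diam 0.058 zmax 0.0541 326
small [0.4692 0.1778] diam 0.0382 zmax 0.0609 218
copper [ 0.634  -0.0854] diam 0.0581 zmax 0.0542 333
purA [0.5481 0.1958] diam 0.038 zmax 0.061 218
purB [0.3896 0.1732] diam 0.0382 zmax 0.0606 216
[ 0.34005406  0.24694904 -0.00034964]
```

View pics/crop.png

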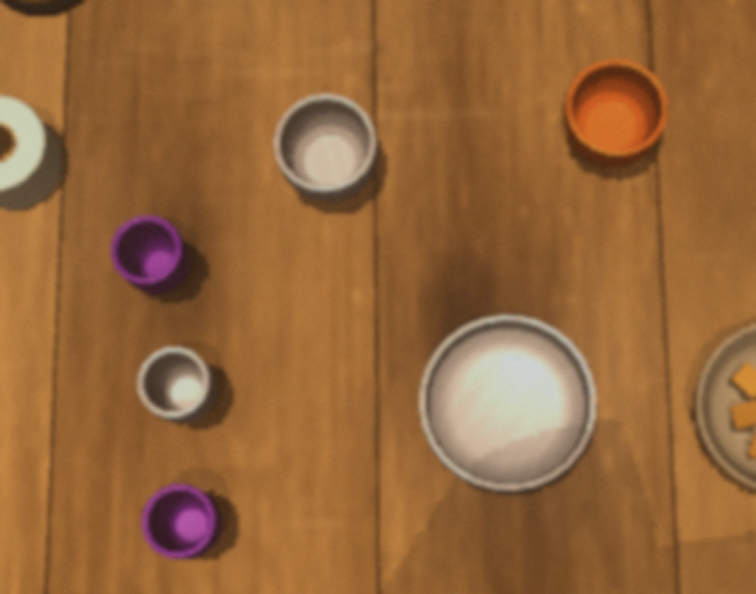

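Confirmed: grey medium, grey small between two purples, large steel; measured diameters and heights fit. Before moving, I'll check the tall obstacles.

```bash
python3 - <<'E'
from h import *
W=world("side",np.load("side0.npy"))
for t,u,v in(("pole",353,90),("polebase",330,132),("tap",470,120),("woodbox",440,110),("box",150,150),("spout",325,68),("bottle",430,110)): print(t,W[v,u].round(3))
W=world("top",np.load("top0.npy"))
for t,u,v in(("box",330,45),("boxtop",330,10),("bottle",140,10),("pepper",470,52)): print(t,W[v,u].round(3))
E
```

```text
pole [ 0.549 -0.551  0.141]
polebase [ 0.6   -0.522  0.028]
tap [ 0.255 -0.877  0.   ]
woodbox [ 0.316 -0.51   0.12 ]
box [ 0.854 -0.069  0.094]
spout [ 0.629 -0.549  0.194]
bottle [ 0.34  -0.515  0.116]
box [ 0.794 -0.06   0.069]
boxtop [ 0.842 -0.059  0.095]
bottle [0.833 0.246 0.118]
pepper [ 0.748 -0.271  0.121]
```

```bash
python3 -m jog '{"rotation":[[0,0,0],[0,0,0],[0,0,0],[0,0,0],[0,0,0],[0,0,0],[0,0,0],[0,0,0],[0,0,0],[0,0,0]],"slide":[[0.0176,-0.0195,0],[0.0176,-0.0195,0],[0.0176,-0.0195,0],[0.0176,-0.0195,0],[0.0176,-0.0195,0],[0.0176,-0.0195,0],[0.0176,-0.0195,0],[0.0176,-0.0195,0],[0.0176,-0.0195,0],[0.0176,-0.0195,0]],"jaw":[-1,-1,-1,-1,-1,-1,-1,-1,-1,-1]}'
python3 -m jog '{"rotation":[[0,0,6],[0,0,6],[0,0,6],[0,0,6.4],[0,0,0]],"slide":[[0,0,0],[0,0,0],[0,0,0],[0,0,0],[0,0,0]],"jaw":[-1,-1,-1,-1,-1]}'
```

```text
clock: 0.93
ee_pos: [0.3171, -0.2718, 0.205]
eef_rot: [-180.0, 0.0, 24.4]
wrist_force: [0.2, 0.7, 0.0]
grip_width: 0.0937
grasp_force: 0.0
clock: 1.35
ee_pos: [0.317, -0.273, 0.205]
eef_rot: [-180.0, 0.0, -0.1]
wrist_force: [-0.1, 0.5, 0.1]
grip_width: 0.0942
grasp_force: 0.0
```

```bash
python3 -m jog '{"rotation":[[0,0,0],[0,0,0],[0,0,0],[0,0,0],[0,0,0],[0,0,0],[0,0,0],[0,0,0],[0,0,0],[0,0,0]],"slide":[[0.021,-0.026,0],[0.021,-0.026,0],[0.021,-0.026,0],[0.021,-0.026,0],[0.021,-0.026,0],[0.021,-0.026,0],[0.021,-0.026,0],[0.021,-0.026,0],[0.021,-0.026,0],[0.021,-0.026,0]],"jaw":[-1,-1,-1,-1,-1,-1,-1,-1,-1,-1]}'
python3 -m jog '{"rotation":[[0,0,0],[0,0,0],[0,0,0],[0,0,0],[0,0,0],[0,0,0],[0,0,0]],"slide":[[0.022,-0.026,0],[0.022,-0.026,0],[0.022,-0.026,0],[0.022,-0.026,0.025],[0,0,0.03],[0,0,0.03],[0,0,0]],"jaw":[-1,-1,-1,-1,-1,-1,-1]}'
python3 - <<'E'
from h import *
im,d=manip.grab_frame("side");W=world("side",d);np.save("side1.npy",d)
cv2.imwrite("pics/side1.png",cv2.resize(im[130:330,120:360],None,fx=3,fy=3))
for t,u,v,h,r in(("med",209,225,.051,22),("small",263,266,.058,20),("large",317,215,.043,34)):rim(W,u,v,r,h,t)
im,d=manip.grab_frame("top");W=world("top",d)
cv2.imwrite("pics/top1.png",cv2.resize(im[50:300,120:400],None,fx=2.2,fy=2.2))
E
```

```text
clock: 2.18
ee_pos: [0.5278, -0.0119, 0.2051]
eef_rot: [-180.0, 0.0, 0.2]
wrist_force: [0.7, 0.5, -0.7]
grip_width: 0.0939
grasp_force: 0.0
clock: 2.77
ee_pos: [0.6092, 0.0908, 0.1127]
eef_rot: [180.0, 0.9, 0.2]
wrist_force: [-0.7, -0.0, -0.8]
grip_width: 0.094
grasp_force: 0.0
med [0.6123 0.0935] diam 0.0581 zmax 0.0516 332
small [0.4667 0.1807] diam 0.0384 zmax 0.0583 300
large [ 0.4542 -0.0157] diam 0.102 zmax 0.0439 81
```

View pics/side1.png

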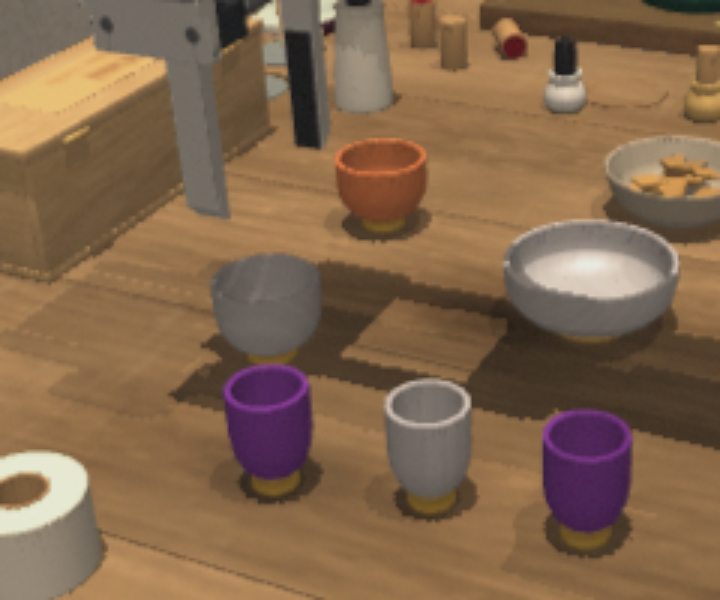

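The fingers straddle the medium cover (picture ~ (265,300)) with a clear way down, and nothing is near. Both cameras agree within 3 mm. Descending.

```bash
python3 -m jog '{"rotation":[[0,0,0],[0,0,0],[0,0,0],[0,0,0],[0,0,0],[0,0,0],[0,0,0]],"slide":[[-0.001,-0.001,0.02],[0,0,0.02],[0,0,0.02],[0,0,0.015],[0,0,0.014],[0,0,0],[0,0,0]],"jaw":[-1,-1,-1,-1,-1,-1,-1]}'
python3 -m jog '{"rotation":[[0,0,0],[0,0,0],[0,0,0],[0,0,0],[0,0,0],[0,0,0],[0,0,0],[0,0,0],[0,0,0],[0,0,0]],"slide":[[0,0,0],[0,0,0],[0,0,0],[0,0,0],[0,0,0],[0,0,0],[0,0,0],[0,0,0],[0,0,0],[0,0,0]],"jaw":[0.1,0.2,0.3,0.34,0.4,0.5,0.6,0.7,0.7,0.7]}' 15
```

```text
clock: 3.45
ee_pos: [0.6147, 0.0909, 0.0328]
eef_rot: [-180.0, -0.1, -0.0]
wrist_force: [0.4, 0.3, -0.1]
grip_width: 0.0939
grasp_force: 0.0
clock: 4.28
ee_pos: [0.6144, 0.0916, 0.0323]
eef_rot: [-180.0, -0.1, -0.0]
wrist_force: [-0.4, 1.3, 4.6]
grip_width: 0.0621
grasp_force: 15.0
```

```bash
python3 -m jog '{"rotation":[[0,0,0],[0,0,0],[0,0,0],[0,0,0],[0,0,0],[0,0,0],[0,0,0],[0,0,0]],"slide":[[0,0,-0.005],[0,0,-0.01],[0,0,-0.015],[0,0,-0.02],[0,0,-0.02],[0,0,-0.01],[0,0,0],[0,0,0]],"jaw":[0.7,0.7,0.7,0.7,0.7,0.7,0.7,0.7]}' 20
python3 - <<'E'
from h import *
W0=world("side",np.load("side1.npy"));W1=world("top",np.load("top0.npy"))
im,d=manip.grab_frame("side");W=world("side",d)
cv2.imwrite("pics/side2.png",cv2.resize(im[80:330,120:400],None,fx=2.2,fy=2.2))
# in-hand: rim points
s=manip.sense();p=s["ee_pos"]
m=(abs(W[...,0]-p[0])<.04)&(abs(W[...,1]-p[1])<.05)&(W[...,2]>p[2]-.04)&(W[...,2]<p[2]-.005);print(p,W[m].min(0),W[m].max(0),m.sum())
E
```

```text
clock: 4.95
ee_pos: [0.6141, 0.0911, 0.1122]
eef_rot: [180.0, -0.0, -0.0]
wrist_force: [0.4, 0.6, -2.3]
grip_width: 0.0618
grasp_force: 20.0
[0.6131103  0.09109889 0.11089661] [0.58318492 0.08360927 0.08031609] [0.62924115 0.12100653 0.10584188] 217
```

View pics/side2.png

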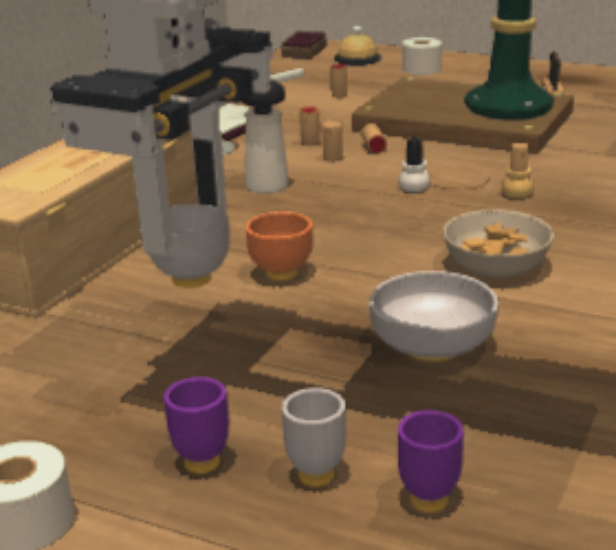

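The cover (picture (185,245)) hangs upright between the pads. Moving it over the large one.

```bash
python3 -m jog '{"rotation":[[0,0,0],[0,0,0],[0,0,0],[0,0,0],[0,0,0],[0,0,0],[0,0,0],[0,0,0],[0,0,0],[0,0,0]],"slide":[[-0.01,0.007,0],[-0.02,0.0135,0],[-0.025,0.0165,0],[-0.025,0.017,0],[-0.025,0.017,0],[-0.025,0.0165,0],[-0.018,0.012,0],[-0.01,0.007,0],[0,0,0],[0,0,0]],"jaw":[0.7,0.7,0.7,0.7,0.7,0.7,0.7,0.7,0.7,0.7]}'
python3 -m jog '{"rotation":[[0,0,0],[0,0,0],[0,0,0],[0,0,0],[0,0,0],[0,0,0]],"slide":[[0,0,0.01],[0,0,0.01],[0,0,0.01],[0,0,0.01],[0,0,0],[0,0,0]],"jaw":[0.7,0.7,0.7,0.7,0.7,0.7]}'
python3 - <<'E'
from h import *
im,d=manip.grab_frame("side");W=world("side",d)
cv2.imwrite("pics/side3.png",cv2.resize(im[130:290,220:420],None,fx=3.5,fy=3.5))
E
```

```text
clock: 5.83
ee_pos: [0.4558, -0.0152, 0.1113]
eef_rot: [-180.0, 0.0, -0.1]
wrist_force: [-0.1, 0.3, -1.8]
grip_width: 0.0619
grasp_force: 20.0
clock: 6.33
ee_pos: [0.4549, -0.0148, 0.0703]
eef_rot: [-180.0, 0.2, 0.0]
wrist_force: [-0.0, -0.2, -1.3]
grip_width: 0.062
grasp_force: 20.0
```

View pics/side3.png

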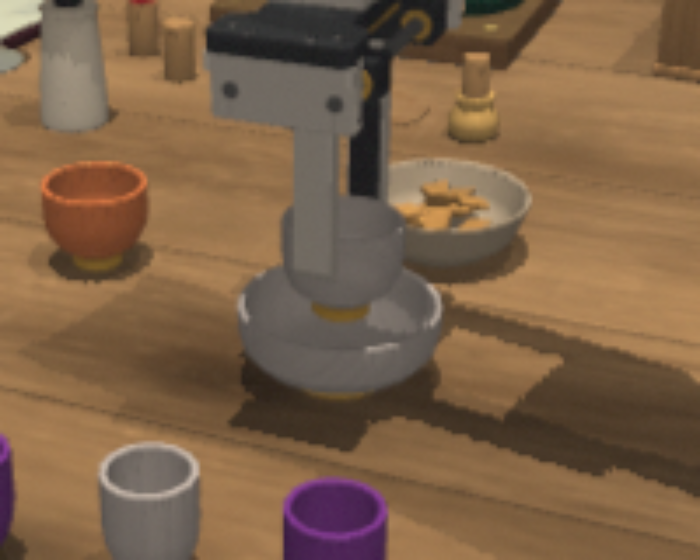

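The medium cover (340,255) is centred over the large one's hollow. Lowering gently.

```bash
python3 -m jog '{"rotation":[[0,0,0],[0,0,0],[0,0,0],[0,0,0],[0,0,0],[0,0,0],[0,0,0]],"slide":[[0,0,0.005],[0,0,0.005],[0,0,0.005],[0,0,0.005],[0,0,0.002],[0,0,0],[0,0,0]],"jaw":[0.7,0.7,0.7,0.7,0.7,0.7,0.7]}'
python3 -m jog '{"rotation":[[0,0,0],[0,0,0],[0,0,0],[0,0,0],[0,0,0]],"slide":[[0,0,0.001],[0,0,0.001],[0,0,0.001],[0,0,0],[0,0,0]],"jaw":[0.7,0.7,0.7,0.7,0.7]}'
```

```text
clock: 6.97
ee_pos: [0.4558, -0.0153, 0.0496]
eef_rot: [-180.0, 0.0, -0.0]
wrist_force: [-0.5, -0.2, -1.3]
grip_width: 0.0618
grasp_force: 20.0
clock: 7.38
ee_pos: [0.4559, -0.0152, 0.0468]
eef_rot: [-180.0, 0.0, -0.0]
wrist_force: [-0.6, -0.3, -2.1]
grip_width: 0.0617
grasp_force: 20.0
```

```bash
python3 -m jog '{"rotation":[[0,0,0],[0,0,0],[0,0,0],[0,0,0]],"slide":[[0,0,0.001],[0,0,0.001],[0,0,0],[0,0,0]],"jaw":[0.7,0.7,0.7,0.7]}'
```

```text
clock: 7.72
ee_pos: [0.4564, -0.0153, 0.0453]
eef_rot: [180.0, -0.0, -0.0]
wrist_force: [-0.1, 0.2, 2.9]
grip_width: 0.0619
grasp_force: 20.0
```

Seated: the force rose to +3 N at the expected height. Releasing and retreating.

```bash
python3 -m jog '{"rotation":[[0,0,0],[0,0,0],[0,0,0],[0,0,0],[0,0,0],[0,0,0],[0,0,0],[0,0,0]],"slide":[[0,0,0],[0,0,0],[0,0,0],[0,0,0],[0,0,0],[0,0,0],[0,0,0],[0,0,0]],"jaw":[-0.35,-0.35,-0.4,-0.45,-0.5,-0.6,-0.7,-0.7]}'
python3 -m jog '{"rotation":[[0,0,0],[0,0,0],[0,0,0],[0,0,0],[0,0,0],[0,0,0],[0,0,0]],"slide":[[0,0,-0.01],[0,0,-0.02],[0,0,-0.025],[0,0,-0.025],[0,0,-0.02],[0,0,0],[0,0,0]],"jaw":[-0.7,-0.7,-0.7,-0.7,-0.7,-0.7,-0.7]}'
python3 - <<'E'
from h import *
im,d=manip.grab_frame("side");W=world("side",d)
for t,u,v,h,r in(("med",317,195,.064,26),("small",263,266,.058,20),("large",317,215,.043,34)):rim(W,u,v,r,h,t)
cv2.imwrite("pics/side4.png",cv2.resize(im[130:330,180:420],None,fx=3,fy=3))
E
```

```text
clock: 8.38
ee_pos: [0.4559, -0.0153, 0.0447]
eef_rot: [180.0, 0.0, -0.0]
wrist_force: [0.2, -0.2, -0.7]
grip_width: 0.0796
grasp_force: 0.0
clock: 8.97
ee_pos: [0.4572, -0.0155, 0.1465]
eef_rot: [179.9, -0.2, -0.0]
wrist_force: [-0.1, 0.4, -0.6]
grip_width: 0.0799
grasp_force: 0.0
med [ 0.4546 -0.0133] diam 0.0581 zmax 0.0647 311
small [0.4666 0.1807] diam 0.038 zmax 0.0585 299
large [ 0.4541 -0.0148] diam 0.0978 zmax 0.0435 86
```

View pics/side4.png

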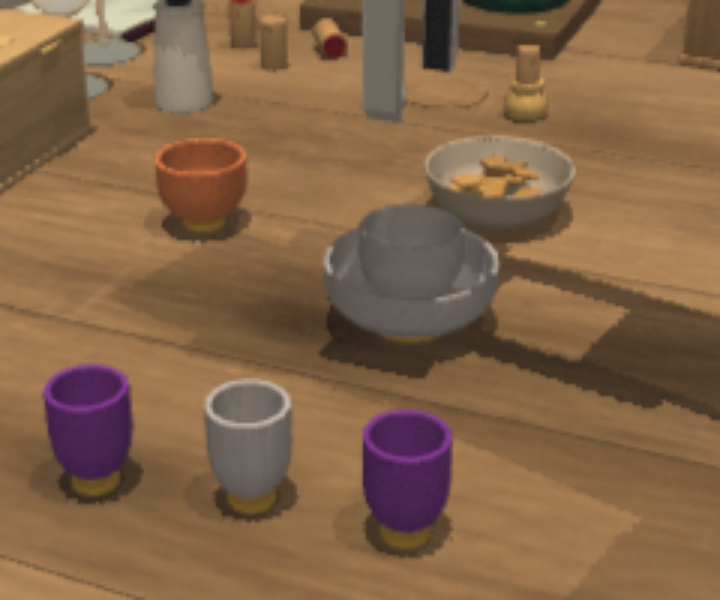

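The medium (410,250) sits upright and centred in the large, its rim at 0.064 as expected. Now the small grey cover at (250,445), between the purples.

```bash
python3 -m jog '{"rotation":[[0,0,0],[0,0,0],[0,0,0],[0,0,0],[0,0,0],[0,0,0],[0,0,0],[0,0,0],[0,0,0],[0,0,0]],"slide":[[0.0015,-0.0235,0],[0.0015,-0.025,0],[0.0015,-0.025,0],[0.0015,-0.025,0],[0.0015,-0.025,0],[0.0015,-0.025,0],[0.0015,-0.025,0],[0.001,-0.02,0],[0,0,0],[0,0,0]],"jaw":[-0.8,-0.8,-0.8,-0.8,-0.8,-0.8,-0.8,-0.8,-0.8,-0.8]}'
python3 -m jog '{"rotation":[[0,0,0],[0,0,0],[0,0,0],[0,0,0],[0,0,0],[0,0,0],[0,0,0]],"slide":[[0,0,0.02],[0,0,0.02],[0,0,0.02],[0,0,0.02],[0,0,0.02],[0,0,0],[0,0,0]],"jaw":[-0.8,-0.8,-0.8,-0.8,-0.8,-0.8,-0.8]}'
```

```text
clock: 9.85
ee_pos: [0.4659, 0.1785, 0.143]
eef_rot: [179.9, 0.2, 0.1]
wrist_force: [0.1, -1.0, 0.6]
grip_width: 0.0846
grasp_force: 0.0
clock: 10.43
ee_pos: [0.4657, 0.1768, 0.0433]
eef_rot: [179.9, 0.3, -0.1]
wrist_force: [0.5, -0.3, -0.1]
grip_width: 0.0845
grasp_force: 0.0
```

```bash
python3 -m jog '{"rotation":[[0,0,0],[0,0,0],[0,0,0],[0,0,0],[0,0,0],[0,0,0],[0,0,0],[0,0,0],[0,0,0],[0,0,0]],"slide":[[0.001,0,0.002],[0,0,0],[0,0,0],[0,0,0],[0,0,0],[0,0,0],[0,0,0],[0,0,0],[0,0,0],[0,0,0]],"jaw":[-0.6,-0.4,-0.2,-0.1,0,0.1,0.2,0.4,0.6,0.8]}' 12
python3 -m jog '{"rotation":[[0,0,0],[0,0,0],[0,0,0]],"slide":[[0,0,0],[0,0,0],[0,0,0]],"jaw":[0.8,0.8,0.8]}' 15
```

```text
clock: 11.27
ee_pos: [0.4687, 0.1784, 0.0431]
eef_rot: [-180.0, -0.0, -0.0]
wrist_force: [-1.0, 0.6, 2.8]
grip_width: 0.0417
grasp_force: 12.0
clock: 11.52
ee_pos: [0.4687, 0.1784, 0.043]
eef_rot: [-180.0, -0.0, -0.0]
wrist_force: [-0.3, 0.4, 3.9]
grip_width: 0.0418
grasp_force: 15.0
```

```bash
python3 -m jog '{"rotation":[[0,0,0],[0,0,0],[0,0,0],[0,0,0],[0,0,0],[0,0,0],[0,0,0],[0,0,0]],"slide":[[0,0,-0.005],[0,0,-0.01],[0,0,-0.015],[0,0,-0.02],[0,0,-0.02],[0,0,-0.015],[0,0,0],[0,0,0]],"jaw":[0.8,0.8,0.8,0.8,0.8,0.8,0.8,0.8]}' 20
python3 -m jog '{"rotation":[[0,0,0],[0,0,0],[0,0,0],[0,0,0],[0,0,0],[0,0,0],[0,0,0],[0,0,0],[0,0,0],[0,0,0]],"slide":[[0,0.01,0],[-0.002,0.0235,0],[-0.002,0.03,0],[-0.002,0.03,0],[-0.002,0.03,0],[-0.002,0.03,0],[-0.001,0.025,0],[-0.001,0.015,0],[0,0,0],[0,0,0]],"jaw":[0.8,0.8,0.8,0.8,0.8,0.8,0.8,0.8,0.8,0.8]}'
python3 -m jog '{"rotation":[[0,0,0],[0,0,0],[0,0,0],[0,0,0],[0,0,0],[0,0,0]],"slide":[[0,0,0.006],[0,0,0.006],[0,0,0.004],[0,0,0],[0,0,0],[0,0,0]],"jaw":[0.8,0.8,0.8,0.8,0.8,0.8]}'
python3 - <<'E'
from h import *
im,d=manip.grab_frame("side");W=world("side",d)
a=im[120:280,240:400];b=manip.grab_frame("top")[0][180:320,230:390]
f=lambda x:cv2.resize(x,(400,400*x.shape[0]//x.shape[1]))
a=f(a);b=f(b);b=cv2.copyMakeBorder(b,0,a.shape[0]-b.shape[0],0,0,0)
cv2.imwrite("pics/both5.png",np.hstack([a,b]))
E
```

```text
clock: 12.18
ee_pos: [0.4692, 0.1783, 0.1289]
eef_rot: [-180.0, -0.1, -0.0]
wrist_force: [-0.8, -0.4, 0.0]
grip_width: 0.0413
grasp_force: 20.0
clock: 13.02
ee_pos: [0.4551, -0.0159, 0.1264]
eef_rot: [-179.9, 0.2, -0.1]
wrist_force: [-1.2, 0.3, -0.6]
grip_width: 0.0413
grasp_force: 20.0
clock: 13.52
ee_pos: [0.4565, -0.0148, 0.1117]
eef_rot: [-180.0, 0.0, 0.1]
wrist_force: [-0.4, -0.3, -0.9]
grip_width: 0.0414
grasp_force: 20.0
```

View pics/both5.png

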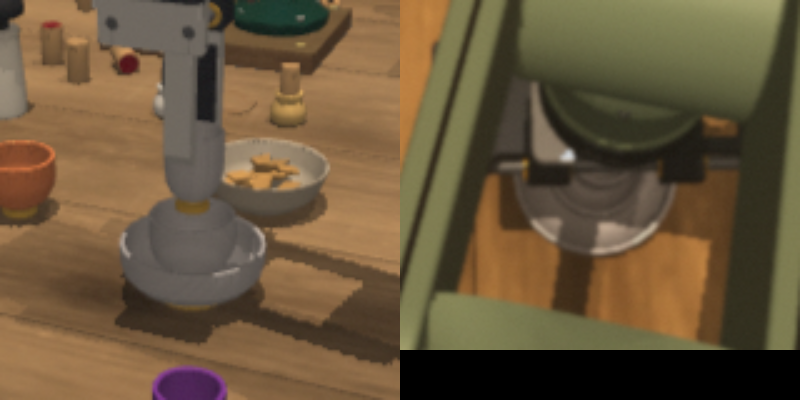

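The small cover (195,170 left half) hangs upright and centred over the medium (192,225). Lowering towards the expected seat at TCP z 0.069.

```bash
python3 -m jog '{"rotation":[[0,0,0],[0,0,0],[0,0,0],[0,0,0],[0,0,0],[0,0,0],[0,0,0],[0,0,0],[0,0,0]],"slide":[[0,0,0.006],[0,0,0.006],[0,0,0.006],[0,0,0.006],[0,0,0.006],[0,0,0.005],[0,0,0.003],[0,0,0],[0,0,0]],"jaw":[0.8,0.8,0.8,0.8,0.8,0.8,0.8,0.8,0.8]}'
python3 -m jog '{"rotation":[[0,0,0],[0,0,0],[0,0,0],[0,0,0],[0,0,0]],"slide":[[0,0,0.001],[0,0,0.001],[0,0,0.001],[0,0,0],[0,0,0]],"jaw":[0.8,0.8,0.8,0.8,0.8]}'
```

```text
clock: 14.37
ee_pos: [0.4564, -0.0152, 0.0736]
eef_rot: [-180.0, 0.0, -0.0]
wrist_force: [-0.1, 0.2, -1.0]
grip_width: 0.0416
grasp_force: 20.0
clock: 14.78
ee_pos: [0.4565, -0.0152, 0.0709]
eef_rot: [180.0, -0.0, -0.0]
wrist_force: [0.1, -0.6, -0.8]
grip_width: 0.0415
grasp_force: 20.0
```

```bash
python3 -m jog '{"rotation":[[0,0,0],[0,0,0],[0,0,0],[0,0,0]],"slide":[[0,0,0.001],[0,0,0.001],[0,0,0],[0,0,0]],"jaw":[0.8,0.8,0.8,0.8]}'
```

```text
clock: 15.12
ee_pos: [0.4567, -0.0153, 0.069]
eef_rot: [180.0, -0.0, -0.0]
wrist_force: [-1.0, 0.1, 1.3]
grip_width: 0.0412
grasp_force: 20.0
```

```bash
python3 -m jog '{"rotation":[[0,0,0],[0,0,0],[0,0,0]],"slide":[[0,0,0.0006],[0,0,0],[0,0,0]],"jaw":[0.8,0.8,0.8]}'
python3 -m jog '{"rotation":[[0,0,0],[0,0,0],[0,0,0],[0,0,0],[0,0,0],[0,0,0],[0,0,0],[0,0,0]],"slide":[[0,0,0],[0,0,0],[0,0,0],[0,0,0],[0,0,0],[0,0,0],[0,0,0],[0,0,0]],"jaw":[0.08,0.05,0,-0.05,-0.1,-0.2,-0.3,-0.3]}'
python3 -m jog '{"rotation":[[0,0,0],[0,0,0],[0,0,0],[0,0,0],[0,0,0],[0,0,0],[0,0,0]],"slide":[[0,0,-0.01],[0,0,-0.02],[0,0,-0.025],[0,0,-0.025],[0,0,-0.02],[0,0,0],[0,0,0]],"jaw":[-0.3,-0.3,-0.3,-0.3,-0.3,-0.3,-0.3]}'
python3 - <<'E'
from h import *
im,d=manip.grab_frame("side");W=world("side",d)
for t,u,v,h,r in(("small",317,180,.084,22),("med",317,195,.064,26),("large",317,215,.043,34)):rim(W,u,v,r,h,t)
cv2.imwrite("pics/side6.png",cv2.resize(im[130:330,180:420],None,fx=3,fy=3))
E
```

```text
clock: 15.37
ee_pos: [0.4571, -0.0153, 0.069]
eef_rot: [180.0, -0.1, -0.0]
wrist_force: [-0.2, 0.2, 6.0]
grip_width: 0.0413
grasp_force: 20.0
clock: 16.03
ee_pos: [0.4564, -0.0153, 0.0681]
eef_rot: [-180.0, 0.0, -0.0]
wrist_force: [0.7, -0.0, -0.1]
grip_width: 0.0612
grasp_force: 0.0
clock: 16.62
ee_pos: [0.4576, -0.0155, 0.1699]
eef_rot: [179.9, -0.2, 0.0]
wrist_force: [-0.6, -0.3, 0.4]
grip_width: 0.0614
grasp_force: 0.0
small [ 0.4547 -0.0131] diam 0.0383 zmax 0.0846 187
med [ 0.4537 -0.0121] diam 0.0546 zmax 0.0645 126
large [ 0.4551 -0.0167] diam 0.1029 zmax 0.0437 37
```

View pics/side6.png

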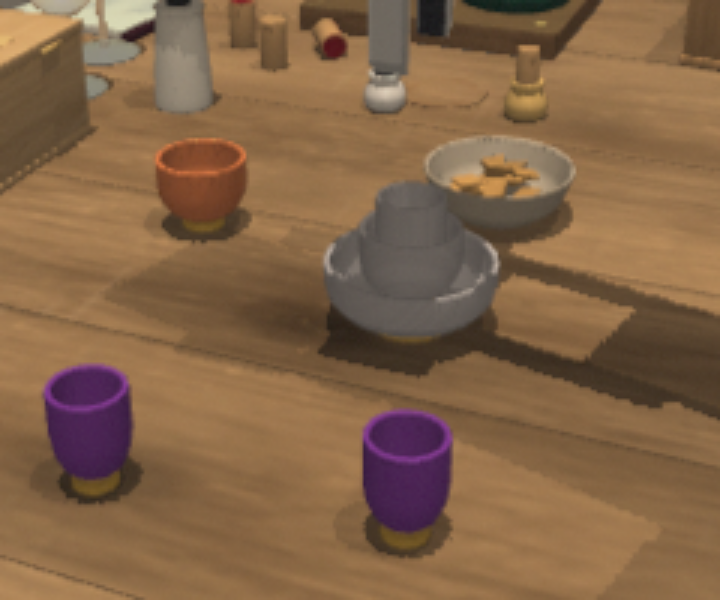

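The three covers are nested upright at (410,260), with rims at 0.043, 0.064 and 0.084 as expected. The copper cover is untouched and the gripper is clear.

```bash
python3 -c "
from cell import manip
print(manip.hand_in())"
```

```text
the job is handed in; nothing more can be done
None
```

The three steel covers are nested upright, medium in large and small in medium, the copper and purple ones were left alone, and the job was handed in at about 17 s; no verdict was returned.

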